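Restart the dehumidifier under its guarded flap

TASK

Restart the dehumidifier: take the scraper whose blade sticks out from under the low white shelf, use its blade to lever up the flap on top of the dehumidifier and swing it back past upright so that it stays open, then press the plunger switch beneath it down to its stop, hold it there for a second and let it spring back. Leave the flap open and the scraper lying flat, right way up, with its handle on the cork mat. Do not disturb the other things on the ledge.

Things in the scene. Friction and masses are not known exactly. Their poses are not given: they have to be found in the camera images.
- scraper: Flat scraper, loose, 70 g: wooden handle 95 long x 22 wide x 24 high, steel blade 85 x 18 x 4 thick in line with it, mid-plane 12 above the underside. Origin: centre of the handle's underside; x points towards the blade, z up as it lies. At the start the handle and half the blade are under the riser; the last 36 to 46 mm of blade stick out of its open front.
- scraper_grip (a point): Centre of the scraper's handle, 12 mm above its underside. Same axes as the scraper.
- scraper_tip (a point): Middle of the blade's end edge, 132.5 mm from scraper_grip along x. Same axes as the scraper.
- riser: Low white plastic shelf standing on the ledge, fixed: 160 deep (x) x 130 wide (y) x 46 high, with a 6 mm top, 6 mm side walls and a closed back at +x; the clear space inside is 40 high and open only at the front (-x). Origin at the centre of its underside, on the ledge. The tin stands on it.
- dehumidifier: Compact white dehumidifier, fixed, 170 (x) x 150 (y) x 187 high; origin at the centre of its underside, front to -x. In its top is a recess with its floor at 170: in front an open-topped channel (x -85 to -40, y -17 to 17) between guards that reach to 187, behind it the flap (x -40 to 35, y -30 to 30) between cheeks as high.
- flap (a joint): Angle of the flap, rad: 0 shut (level), 1.57 upright, 2.0 at its stop; starts at 0 to 0.05. A plate 75 long x 60 wide x 5 thick that hinges up about flap_hinge; friction (0.04 N m) keeps it where it is left. Shut, its underside is 12 above the recess floor; a blade slid along the channel goes under its front edge, free for 30 mm.
- flap_hinge (a point): Middle of the hinge line, in the plane of the flap's underside, at (35, 0, 182) mm in the dehumidifier's frame. The hinge line runs along the dehumidifier's y.
- flap_lip (a point): Middle of the flap's free front edge at its underside, 75 mm from the hinge; moves with the flap.
- plunger (a joint): Travel of the plunger switch, m: 0 out, 0.009 down at its stop. A spring pushes it out: 1.4 N to start, about 4.6 N at the stop; it does not latch.
- plunger_top (a point): Centre of the top of the plunger's round head, diameter 22; 181 mm above the ledge when out, 172 at the stop, at x = 3, y = 0 mm in the dehumidifier's frame, beneath the shut flap. Moves with the plunger.
- mat: Cork mat, fixed, 150 x 150 x 3 thick; origin at the centre of its underside, on the ledge.
- tin: Bystander, loose: aluminium tin with screw lid, diameter 70, 71 high, standing on the riser; origin at the centre of its underside.
- clip: Bystander, loose: spring clip lying on the ledge, 60 x 16 x 26 high; origin at the centre of its underside.
- block: Bystander, loose: wooden block 60 x 35 x 30 high; origin at the centre of its underside.
- mug: Bystander, loose: ceramic mug, diameter 80, 90 high, handle at +y; origin at the centre of its underside.
- bottle: Bystander, loose: white plastic bottle, diameter 70, 190 high; origin at the centre of its underside.
- jar: Bystander, loose: small glass jar, diameter 50, 60 high; origin at the centre of its underside.

How it is judged:
On the way, in this order (a step that is already met when the one before it is completed fails the run):
1. the flap is raised (beyond 0.4 rad) with the scraper bearing on the dehumidifier's flap (value of joint flap above 0.4 rad and contact force between scraper and dehumidifier above 0.05 N).
2. the flap is swung back past upright (beyond 1.65 rad) (value of joint flap above 1.65 rad), for 0.1 s.
3. the plunger is pressed to its stop (beyond 8 mm of its 9 mm) and held for 0.6 s with the flap open (value of joint plunger above 0.008 m and value of joint flap above 1.6 rad), for 0.6 s.
At the end, for the whole second after the job is handed in: The flap stands open past upright (beyond 1.6 rad), the plunger has sprung back out (under 2 mm), and the scraper lies at rest on the cork mat: handle centre over the mat (within 70 mm of its centre in the mat's x and y), at lying height, right way up within 0.15 rad. Nothing else has been shifted (value of joint flap above 1.6 rad and value of joint plunger below 0.002 m and x of scraper_grip in the frame of mat between -0.07 and 0.07 m and y of scraper_grip in the frame of mat between -0.07 and 0.07 m and z of scraper_grip in the frame of mat between 0.01 and 0.02 m and angle between scraper's own z axis and vertical below 0.15 rad and linear speed of scraper below 0.02 m/s and contact force between scraper and mat above 0.05 N); the robot touches nothing.
It fails at once if a bystander (tin, clip, block, mug, bottle or jar) is shifted by more than 25 mm (distance of any of tin, clip, block, mug, bottle, jar from where it was at the start of the episode above 0.025 m).
It also fails if it takes over 72 s, if anything falls off the work surface, if the arm or the gripper's body presses on something with over 40 N, if the wrist force passes 120 N, or if a joint passes its speed limit or range.

ROBOT

A 6-joint arm with a two-finger parallel gripper is mounted at the origin on the work surface. World frame = base frame: x ahead of the robot, y to its left, z up, the work surface at z = 0. Lengths are in m, angles in rad, forces in N, time in s.
With the tool pointing down it reaches from about 0.425 to 0.95 m from the base axis. Payload 3.5 kg.
Tool frame: the origin (TCP) lies on the centre line of the jaws, within the pads' length; the fingertips stand 19 mm ahead of it and the grasp point (between the pads) is the TCP; z points along the fingers, y is the line along which they close (so a half turn about z gives the same grasp; the last joint's range is limited). The gripper opens to 85 mm and grips with 20 to 120 N. Pads are 22 mm wide; open, the fingers measure 114 mm over their backs; the gripper's body (76 mm by 85 mm) begins 54 mm behind the grasp point. The pads swing forward as they close: fully open they stand 13 mm farther back than shut.
Start: joints at [1.075, 0.286, 1.577, -0, 1.279, -0.15], TCP at [0.229, 0.635, 0.25] pointing down, gripper open.
Joint ranges: [-2.77, 2.77], [-0.9, 2.22], [0.21, 2.48], [-1.53, 4.67], [0.24, 2.81], [-2.84, 2.84]. Speed limits (rad/s): [2.79, 2.79, 3.14, 3.14, 3.14, 3.14].

INTERFACE

Orientations are given as a unit quaternion [x, y, z, w].
In Python, from plant import status, cams, ctrl gives the robot as it stands.
- The arm moves only by the shell command python3 -m inch 'ROWS' [FORCE]. ROWS is JSON, a list of rows, each a list of 3 entries, a list of its own where there are three numbers: the opening, from -1 (shut) to 1 (fully open), then the shift along the tool's x, y, z in cm, then the turn about the tool's z in rad. In form: [[jaw, [dx, dy, dz], twist], ...]. A call has 1 to 20 rows; each row is the pose to reach, as a shift and turn from the pose commanded when the call began, along the tool's axes at that moment; what a row does not reach only later rows make up. A row lasts 1/10 s, in which the tool goes at most 50 mm and 8.59 degrees, less where a joint would pass 70% of its speed; a pose out of reach is approached as far as the arm can. A call with a gripper value outside its range is refused whole. The fingers move at their own pace and stop on an object; FORCE is the grip in N (left out, the last holds). Time passes only in rows, so rows that repeat a pose let the fingers close. It gives the time, the measured TCP pose, the force and the opening at its end, in the units of the state.
- status.get_state(): the state, without advancing time (a new reading comes with each control period).
- cams.read_camera(name): name is "scene" or "top" or "wrist"; returns the picture (420x560x3 uint8, blue, green, red); there is no depth.
- cams.calibration(name): a dict with "camera_matrix" (3x3 intrinsics, pixels), "cam_to_world" (4x4, takes a point from camera to world coordinates); the wrist camera has in their place "mount" (4x4, takes a point from camera to tool coordinates, whose origin is the TCP and whose axes are the flange's). Camera axes: x right, y down, z forward; pixel columns grow to the right and rows downward; lengths in m; the calibration is good to about 2 mm. The wrist camera is an equidistant fisheye: a pixel r from the principal point sees the ray r / f radians off the axis. A picture is of the moment at which its call begins: read the wrist's pose just before it. calibration takes no time and is no camera call.
- ctrl.sign_off(): hands the job in, once; it reports no verdict.
The state is a dict: "time": time; "qpos": joint angles; "dq": joint speeds; "joint_efforts": joint torques, N m; "eef_pos": TCP position; "tcp_rot": TCP orientation; "contact_force": force on the tool from outside, world axes, zero at the start; "wrist_torque": the same for the moment, N m; "opening": opening from 0.0 (shut) to 1.0 (fully open).
Only numpy, scipy, OpenCV 4.12 (cv2) and the standard library are available. Lean on these libraries where they do the work, as an engineer would, in place of code of your own. Each camera call takes 0.05 s, during which the arm holds its last target. There are 200 camera calls.

## Working session

There is one attempt and no reset: what is moved stays moved. The work goes in short steps, Python scripts to look and compute and a shell command to move; the robot and the scene stay as the last step left them, time stands still between calls to the robot, and variables do not carry over. Pictures are saved under pics/ and viewed, on a budget of 16 in all, crops included, one or two more only if the job needs it, and the job is handed in when it is done.

```bash
mkdir -p pics; ls; python3 - <<'E'
from plant import status,cams
import cv2,numpy as np
print(status.get_state())
for n in("scene","top","wrist"):
    im=cams.read_camera(n); cv2.imwrite(f"pics/{n}0.png",im)
    c=cams.calibration(n); print(n,{k:np.round(v,4).tolist() if hasattr(v,'__len__') and not isinstance(v,str) else v for k,v in c.items()})
E
```

```text
pics
{'time': 0.0, 'qpos': array([ 1.07499401e+00,  2.87159847e-01,  1.57815643e+00,  1.09569337e-05,
        1.27859057e+00, -1.49975366e-01]), 'dq': array([ 0.00054492, -0.0005722 ,  0.0004399 , -0.00214529, -0.00213748,
        0.00071945]), 'joint_efforts': array([-1.19636838e-04, -4.05999005e+01, -2.92617774e+01, -1.48796667e-04,
        5.96650323e-03,  1.08391461e-06]), 'eef_pos': array([0.22847263, 0.63451804, 0.24896214]), 'tcp_rot': array([ 1.72054552e-01,  9.85086744e-01, -1.09563530e-03, -3.72128211e-04]), 'contact_force': array([0.09494719, 0.24095185, 0.19113717]), 'wrist_torque': array([-0.01436493,  0.02467514, -0.01745776]), 'opening': 1.0004619450403514}
scene {'camera_matrix': [[386.1368, 0.0, 276.7479], [0.0, 386.1368, 211.3699], [0.0, 0.0, 1.0]], 'cam_to_world': [[-0.4932, 0.6803, -0.5422, 1.0403], [0.8697, 0.3731, -0.323, 0.3333], [-0.0175, -0.6309, -0.7757, 0.8047], [0.0, 0.0, 0.0, 1.0]]}
top {'camera_matrix': [[536.6466, 0.0, 282.4607], [0.0, 536.6466, 215.5914], [0.0, 0.0, 1.0]], 'cam_to_world': [[-0.0384, -0.9768, 0.2105, 0.3309], [-0.9993, 0.0377, -0.0074, 0.0546], [-0.0007, -0.2106, -0.9776, 1.2128], [0.0, 0.0, 0.0, 1.0]]}
wrist {'camera_matrix': [[325.1923, 0.0, 276.6869], [0.0, 325.1923, 213.2659], [0.0, 0.0, 1.0]], 'mount': [[0.0004, -0.9503, -0.3113, 0.0793], [1.0, 0.0001, 0.0011, -0.0019], [-0.001, -0.3113, 0.9503, -0.1249], [0.0, 0.0, 0.0, 1.0]]}
```

```bash
python3 -c "
import cv2
cv2.imwrite('pics/top0b.png',cv2.resize(cv2.imread('pics/top0.png'),(800,600),interpolation=cv2.INTER_CUBIC))"
```

```text
(no output)
```

View pics/top0b.png

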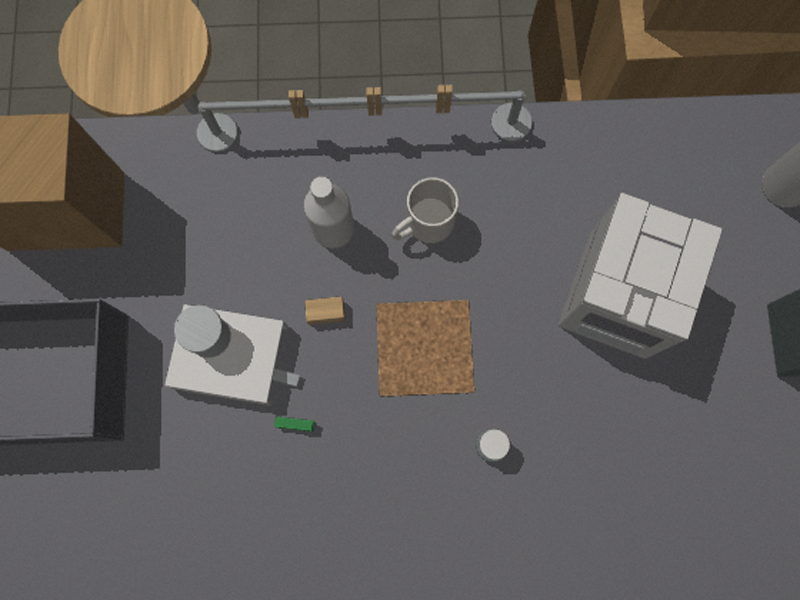

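View pics/scene0.png

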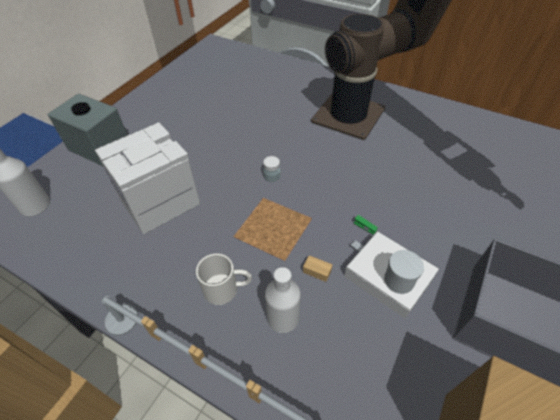

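Top (800×600) shows: riser corners (185,306), (283,320), (267,403), (166,387), with the blade sticking out right to about (299,381). The mat spans (377,302) to (473,393). The dehumidifier top corners are (622,195), (720,228), (690,338), (585,302), with its front towards the robot. I'll enlarge the blade and the dehumidifier in one composite.

```bash
cat > h.py <<'E'
import numpy as np
from plant import cams
def ray(n,u,v):
    c=cams.calibration(n);K=np.array(c["camera_matrix"]);T=np.array(c["cam_to_world"])
    d=T[:3,:3]@np.linalg.solve(K,[u,v,1.]);return T[:3,3],d
def at(n,u,v,z):
    o,d=ray(n,u,v);return o+d*(z-o[2])/d[2]
def proj(n,p):
    c=cams.calibration(n);K=np.array(c["camera_matrix"]);T=np.linalg.inv(np.array(c["cam_to_world"]))
    q=K@(T[:3,:3]@np.asarray(p,float)+T[:3,3]);return q[:2]/q[2]
E
python3 - <<'E'
from h import *
import cv2
s=.7
for nm,z,pts in(("riser",.046,[(185,306),(283,320),(267,403),(166,387)]),("blade",.014,[(299,375),(298,386),(276,372),(273,381)]),("deh",.187,[(622,195),(720,228),(690,338),(585,302)]),("mat",.003,[(377,302),(468,300),(473,393),(379,396)]),("clip",.026,[(295,422)]),("block",.03,[(324,307)]),("jar",.06,[(494,444)]),("tin",.117,[(201,329)])):
    P=np.array([at("top",u*s,v*s,z) for u,v in pts]); print(nm,P.mean(0).round(4)); print(P[:,:2].round(3).tolist())
im=cv2.imread("pics/top0.png")
a=cv2.resize(im[230:310,170:250],(400,400),interpolation=cv2.INTER_CUBIC)
b=cv2.resize(im[130:260,386:516],(400,400),interpolation=cv2.INTER_CUBIC)
cv2.imwrite("pics/c1.png",np.hstack([a,b]))
E
```

```text
riser [0.5211 0.3224 0.046 ]
[[0.598, 0.386], [0.57, 0.233], [0.443, 0.258], [0.473, 0.412]]
blade [0.4831 0.2333 0.014 ]
[[0.488, 0.214], [0.471, 0.215], [0.494, 0.25], [0.48, 0.254]]
deh [ 0.5995 -0.3026  0.187 ]
[[0.703, -0.268], [0.649, -0.4], [0.495, -0.34], [0.551, -0.202]]
mat [0.5262 0.0148 0.003 ]
[[0.603, 0.088], [0.601, -0.059], [0.45, -0.059], [0.451, 0.089]]
clip [0.414  0.2189 0.026 ]
[[0.414, 0.219]]
block [0.592 0.171 0.03 ]
[[0.592, 0.171]]
jar [ 0.368  -0.0801  0.06  ]
[[0.368, -0.08]]
tin [0.547  0.3417 0.117 ]
[[0.547, 0.342]]
```

View pics/c1.png

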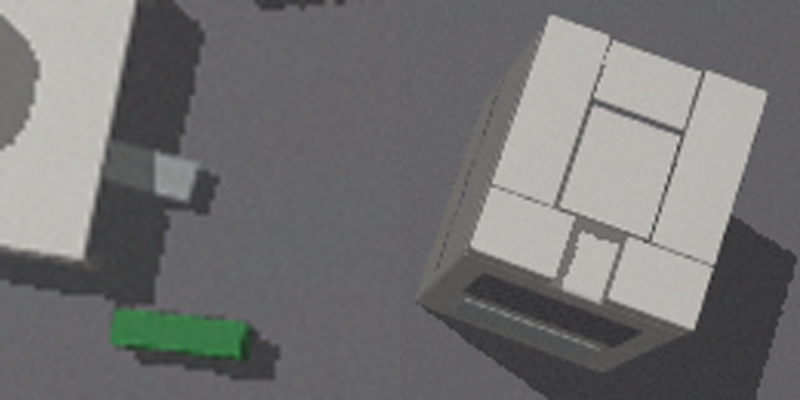

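Blade (left crop): tip corners (203,163) and (193,203), at the riser edge (110,140) and (104,184). Dehumidifier (right crop): top corners (550,15), (767,92), (694,330), (470,245); flap corners (595,100), (684,132), (651,240), (557,205).

```bash
python3 - <<'E'
from h import *
f=lambda p,z:at("top",170+p[0]/5,230+p[1]/5,z)
B=np.array([f(p,.014) for p in[(203,163),(193,203),(110,140),(104,184)]]);print("blade",B[:,:2].round(4).tolist())
t=B[:2].mean(0);r=B[2:].mean(0);d=t-r;print("tip",t,"axis angle",np.degrees(np.arctan2(d[1],d[0])),np.linalg.norm(d))
k=130/400
g=lambda p,z:at("top",386+(p[0]-400)*k,130+p[1]*k,z)
D=np.array([g(p,.187) for p in[(550,15),(767,92),(694,330),(470,245)]])
F=np.array([g(p,.187) for p in[(595,100),(684,132),(651,240),(557,205)]])
for n,P in(("deh",D),("flap",F)):
    x=(P[0]+P[1]-P[2]-P[3])[:2];y=(P[0]+P[3]-P[1]-P[2])[:2]
    print(n,P[:,:2].round(4).tolist(),P.mean(0).round(4),"yaws",np.degrees(np.arctan2(x[1],x[0])),np.degrees(np.arctan2(-y[0],y[1])),"size",np.linalg.norm(x)/2,np.linalg.norm(y)/2)
E
```

```text
blade [[0.4875, 0.2107], [0.4697, 0.2154], [0.4995, 0.2524], [0.4797, 0.2552]]
tip [0.47856288 0.21307157 0.014     ] axis angle -105.1508713368491 0.042174644004154514
deh [[0.7066, -0.267], [0.6484, -0.4027], [0.494, -0.337], [0.5542, -0.2009]] [ 0.6008 -0.3019  0.187 ] yaws -23.237456612432098 -23.535166744639383 size 0.166964382288204 0.1482315102006207
flap [[0.6473, -0.2905], [0.6235, -0.3457], [0.553, -0.3164], [0.5782, -0.2589]] [ 0.6005 -0.3029  0.187 ] yaws -23.548507457910162 -23.482705250006305 size 0.07616465743875091 0.061488714641406
```

```bash
python3 -m inch '[[0,[-37.65,-29.39,0],-1.65],[0,[-37.65,-29.39,0],-1.65],[0,[-37.65,-29.39,0],-1.65],[0,[-37.65,-29.39,0],-1.65],[0,[-37.65,-29.39,0],-1.65],[0,[-37.65,-29.39,0],-1.65],[0,[-37.65,-29.39,0],-1.65],[0,[-37.65,-29.39,0],-1.65],[0,[-37.65,-29.39,12.9],-1.65],[0,[-37.65,-29.39,12.9],-1.65],[0,[-37.65,-29.39,12.9],-1.65],[0,[-37.65,-29.39,12.9],-1.65],[0,[-37.65,-29.39,12.9],-1.65],[0,[-37.65,-29.39,12.9],-1.65],[0,[-37.65,-29.39,12.9],-1.65],[0,[-37.65,-29.39,12.9],-1.65]]' 60
cat >> h.py <<'E'
import cv2
from plant import status
from scipy.spatial.transform import Rotation as R
def wray(st,u,v):
    c=cams.calibration("wrist");K=np.array(c["camera_matrix"]);M=np.array(c["mount"])
    a=np.array([(u-K[0,2])/K[0,0],(v-K[1,2])/K[1,1]]);r=np.hypot(*a)
    d=np.array([*(a/r*np.sin(r) if r>0 else a),np.cos(r)])
    Q=R.from_quat(st["tcp_rot"]).as_matrix();return st["eef_pos"]+Q@M[:3,3],Q@M[:3,:3]@d
def wat(st,u,v,z):
    o,d=wray(st,u,v);return o+d*(z-o[2])/d[2]
def wproj(st,p):
    c=cams.calibration("wrist");K=np.array(c["camera_matrix"]);M=np.array(c["mount"])
    Q=R.from_quat(st["tcp_rot"]).as_matrix();q=M[:3,:3].T@(Q.T@(np.asarray(p)-st["eef_pos"])-M[:3,3])
    r=np.arctan2(np.hypot(q[0],q[1]),q[2]);return K[:2,2]+K[0,0]*r*q[:2]/np.hypot(q[0],q[1])
def wpic(name):
    import pickle
    st=status.get_state();im=cams.read_camera("wrist");cv2.imwrite(f"pics/{name}.png",im);pickle.dump(st,open(f"pics/{name}.pkl","wb"))
    e=R.from_quat(st["tcp_rot"]).as_matrix()
    print("t",st["time"],"tcp",st["eef_pos"].round(4),"x",e[:,0].round(3),"y",e[:,1].round(3),"F",st["contact_force"].round(2),"open",round(st["opening"],3),"q6",st["qpos"].round(2))
    return st,im
E
python3 -c "
from h import *
wpic('w1')"
```

```text
time: 1.75
eef_pos: [0.4839, 0.232, 0.123]
tcp_rot: [-0.607, 0.795, -0.001, 0.001]
contact_force: [0.4, -0.2, 0.2]
opening: 0.5
t 1.75 tcp [0.4839 0.232  0.123 ] x [-0.263 -0.965 -0.002] y [-0.965  0.263 -0.003] F [ 0.41 -0.2   0.23] open 0.5 q6 [ 0.26  0.13  2.02  0.    1.   -2.62]
```

View pics/w1.png

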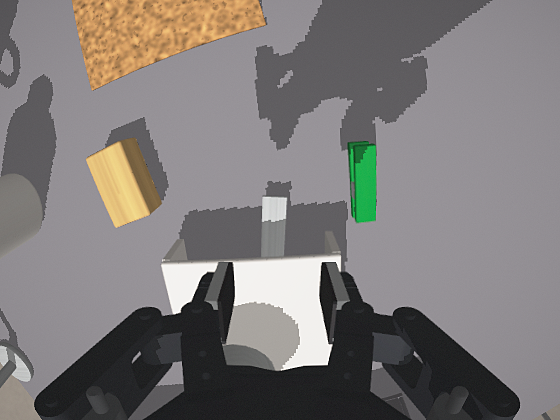

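Wrist view: blade tip corners (263,197) and (286,197), riser edge at (261,257) and (285,257). The fingers straddle it, and the clip and block are well clear.

```bash
python3 -c "
from h import *
import pickle
st=pickle.load(open('pics/w1.pkl','rb'));print(st['time'])
P=[wat(st,*p,.014) for p in[(263,197),(286,197),(261,256),(285,256)]]
for p in P: print(p.round(4))
t=(P[0]+P[1])/2;r=(P[2]+P[3])/2;d=t-r;print(t,np.degrees(np.arctan2(d[1],d[0])))
"
```

```text
1.75
[0.4898 0.2121 0.014 ]
[0.4732 0.2166 0.014 ]
[0.5048 0.2584 0.014 ]
[0.4863 0.2634 0.014 ]
[0.48152333 0.21434543 0.014     ] -106.75315700651588
```

```bash
python3 -m inch '[[0,[0.1,-0.1,4],0],[0,[0.1,-0.1,7],0],[0,[0.1,-0.1,9],0],[0,[0.1,-0.1,10],0],[0,[0.1,-0.1,10],0],[-1,[0.1,-0.1,10],0],[-1,[0.1,-0.1,10],0],[-1,[0.1,-0.1,10],0],[-1,[0.1,-0.1,10],0],[-1,[0.1,-0.1,10],0],[-1,[0.1,-0.1,10],0]]' 60
```

```text
time: 2.9
eef_pos: [0.4848, 0.23, 0.022]
tcp_rot: [-0.607, 0.795, -0.0, 0.001]
contact_force: [1.0, 0.7, 1.7]
opening: 0.185
```

```bash
python3 -m inch '[[-1,[1,0,-0.2],0],[-1,[2.5,0,-0.4],0],[-1,[4,0,-0.5],0],[-1,[5.5,0,-0.5],0],[-1,[7,0,-0.5],0],[-1,[8.5,0,-0.5],0],[-1,[10,0,-0.5],0],[-1,[11.5,0,-0.5],0],[-1,[13,0,-0.5],0],[-1,[14.5,0,-0.5],0],[-1,[16,0,-0.5],0],[-1,[17,0,-0.5],0],[-1,[17,0,-0.5],0],[-1,[17,0,-0.1],0],[-1,[17,0,-0.1],0]]'
python3 -c "
from h import *
cams.read_camera('top')
im=cams.read_camera('top');cv2.imwrite('pics/t2.png',im)
cv2.imwrite('pics/t2c.png',cv2.resize(im[190:320,110:310],(800,520),interpolation=cv2.INTER_CUBIC))"
```

```text
time: 4.4
eef_pos: [0.4403, 0.0836, 0.0222]
tcp_rot: [-0.598, 0.801, -0.014, -0.01]
contact_force: [-3.6, -1.6, 10.4]
opening: 0.185
```

View pics/t2c.png

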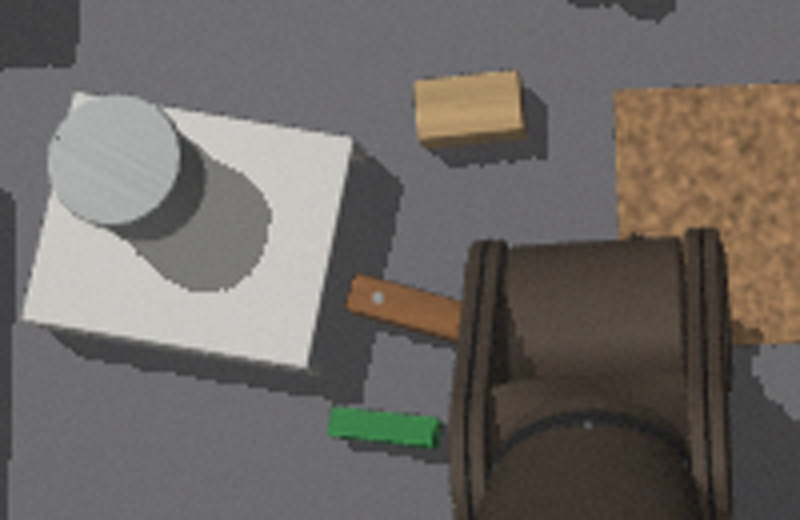

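Scraper is out: its handle's rear end is about at crop (354,294), clear of the riser, and the clip is at (385,425). I'll release it and rise to look for the handle.

```bash
python3 -m inch '[[-1,[0,0,-0.2],0],[-0.2,[0,0,-0.2],0],[-0.2,[0,0,-0.2],0],[-0.2,[0,0,-0.2],0],[-0.2,[0,0,-4],0],[-0.2,[0,0,-8],0],[-0.2,[-4,0,-10],0],[-0.2,[-9,0,-10],0],[-0.2,[-9,0,-10],0],[-0.2,[-9,0,-10],0]]'
python3 -c "
from h import *
st,im=wpic('w2')
cv2.imwrite('pics/w2c.png',cv2.resize(im[100:380,130:430],(750,700),interpolation=cv2.INTER_CUBIC)[:600])"
```

```text
time: 5.5
eef_pos: [0.4646, 0.1742, 0.1175]
tcp_rot: [-0.599, 0.8, -0.014, -0.011]
contact_force: [-0.1, -0.3, 0.1]
opening: 0.395
t 5.5 tcp [0.4646 0.1742 0.1175] x [-0.282 -0.959  0.034] y [-0.959  0.282 -0.009] F [-0.14 -0.28  0.05] open 0.395 q6 [ 0.17  0.05  2.1  -0.04  0.99 -2.66]
```

View pics/w2.png

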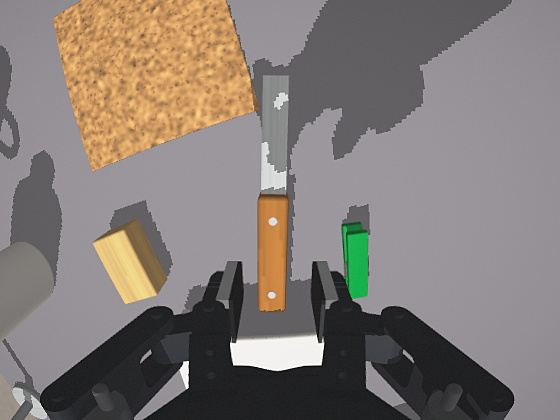

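Wrist view: handle front corners (259,196) and (287,196), rear (259,310) and (285,310), blade tip corners (263,75) and (289,75). It lies flat. The tool has picked up about 2° of tilt, which I'll allow for.

```bash
python3 -c "
from h import *
import pickle
st=pickle.load(open('pics/w2.pkl','rb'))
W=lambda a,z:wat(st,*a,z)
f=(W((259,196),.024)+W((287,196),.024))/2;r=(W((259,310),.024)+W((285,310),.024))/2
t=(W((263,75),.014)+W((289,75),.014))/2
print('front',f,'rear',r,'tip',t,np.linalg.norm(f-r),np.linalg.norm((t-f)[:2]))
d=(t-r)[:2];print('ang',np.degrees(np.arctan2(d[1],d[0])))
c=(f+r)/2; u=d/np.linalg.norm(d); g=c[:2]+.025*u; print('centre',c,'target',g)
Q=R.from_quat(st['tcp_rot']).as_matrix(); print('tool angle',np.degrees(np.arctan2(Q[1,0],Q[0,0])),'shift',Q.T@(np.array([*g,.022])-st['eef_pos'])*100)
q=at('top',110+354/4,190+294/4,.024);print('top rear',q)
"
```

```text
front [0.46111186 0.14834117 0.024     ] rear [0.48853066 0.23761182 0.024     ] tip [0.43531294 0.06751711 0.014     ] 0.09338651062889214 0.08484168965940093
ang -107.3733936160274
centre [0.47482126 0.19297649 0.024     ] target [0.46735632 0.16911701]
tool angle -106.38579366364289 shift [ 0.08320824 -0.31951376  9.55850894]
top rear [0.48517982 0.23635023 0.024     ]
```

```bash
python3 -m inch '[[-0.2,[0.1,-0.2,4],0.017],[-0.2,[0.1,-0.2,7],0.017],[-0.2,[0.1,-0.2,9],0.017],[-0.2,[0.1,-0.2,9.6],0.017],[-0.2,[0.1,-0.2,9.6],0.017],[-1,[0.1,-0.2,9.6],0.017],[-1,[0.1,-0.2,9.6],0.017],[-1,[0.1,-0.2,9.6],0.017],[-1,[0.1,-0.2,9.6],0.017],[-1,[0.1,-0.2,9.6],0.017],[-1,[0.1,-0.2,4],0.017],[-1,[0.1,-0.2,-2],0.017],[-1,[0.1,-0.2,-8],0.017],[-1,[0.1,-0.2,-14],0.017],[-1,[0.1,-0.2,-14],0.017],[-1,[0.1,-0.2,-14],0.017]]' 110
python3 -c "
from h import *
st,im=wpic('w3')
"
```

```text
time: 7.15
eef_pos: [0.4694, 0.1775, 0.265]
tcp_rot: [-0.591, 0.806, -0.017, -0.004]
contact_force: [0.5, -0.2, -0.4]
opening: 0.229
t 7.15 tcp [0.4694 0.1775 0.265 ] x [-0.301 -0.953  0.026] y [-0.954  0.3   -0.022] F [ 0.46 -0.21 -0.42] open 0.229 q6 [ 0.17 -0.11  1.98 -0.04  1.27 -2.65]
```

View pics/w3.png

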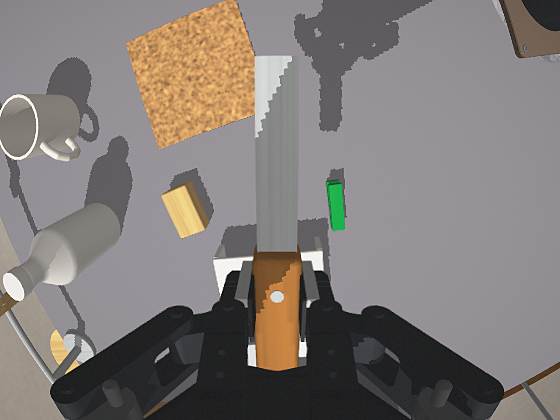

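Held well, and blade straight. The last joint's range forces me to turn the long way (about +4.81 rad), so I'll split the turn while crossing to the dehumidifier.

```bash
python3 -m inch '[[-1,[20,-5.6,0.6],1.6],[-1,[40.1,-11.3,1.3],1.6],[-1,[40.1,-11.3,1.3],1.6],[-1,[40.1,-11.3,1.3],1.6],[-1,[40.1,-11.3,1.3],1.6],[-1,[40.1,-11.3,1.3],1.6],[-1,[40.1,-11.3,1.3],1.6],[-1,[40.1,-11.3,1.3],1.6],[-1,[40.1,-11.3,1.3],1.6],[-1,[40.1,-11.3,1.3],1.6],[-1,[40.1,-11.3,1.3],1.6],[-1,[40.1,-11.3,1.3],1.6],[-1,[40.1,-11.3,1.3],1.6]]' && python3 -m inch '[[-1,[0,0,0],1.6],[-1,[0,0,0],1.6],[-1,[0,0,0],1.6],[-1,[0,0,0],1.6],[-1,[0,0,0],1.6],[-1,[0,0,0],1.6],[-1,[0,0,0],1.6],[-1,[0,0,0],1.6],[-1,[0,0,0],1.6],[-1,[0,0,0],1.6],[-1,[0,0,0],1.6],[-1,[0,0,0],1.6]]' && python3 -m inch '[[-1,[0,0,0],1.61],[-1,[0,0,0],1.61],[-1,[0,0,0],1.61],[-1,[0,0,0],1.61],[-1,[0,0,0],1.61],[-1,[0,0,0],1.61],[-1,[0,0,0],1.61],[-1,[0,0,0],1.61],[-1,[0,0,0],1.61],[-1,[0,0,0],1.61],[-1,[0,0,0],1.61],[-1,[0,0,0],1.61],[-1,[0,0,0],1.61]]'
python3 -c "
from h import *
st,im=wpic('w4')
cv2.imwrite('pics/t4.png',cams.read_camera('top'))
a=cv2.resize(cv2.imread('pics/t4.png')[110:300,330:530],(400,380),interpolation=cv2.INTER_CUBIC)
b=cv2.resize(im,(400,300));
cv2.imwrite('pics/c4.png',np.hstack([cv2.copyMakeBorder(b,0,80,0,0,0),a]))
cv2.imwrite('pics/w4c.png',im)
"
```

```text
time: 8.5
eef_pos: [0.4531, -0.2394, 0.2572]
tcp_rot: [0.165, 0.986, -0.016, 0.002]
contact_force: [-0.0, -0.7, -0.9]
opening: 0.233
time: 9.7
eef_pos: [0.4536, -0.2395, 0.2585]
tcp_rot: [0.823, 0.568, -0.01, 0.014]
contact_force: [-0.2, 0.4, -0.3]
opening: 0.231
time: 11.0
eef_pos: [0.4537, -0.2398, 0.259]
tcp_rot: [0.98, -0.198, 0.003, 0.017]
contact_force: [-0.5, 0.7, -1.3]
opening: 0.231
t 11.0 tcp [ 0.4537 -0.2398  0.259 ] x [ 0.922 -0.388  0.013] y [-0.388 -0.921  0.031] F [-0.45  0.73 -1.35] open 0.231 q6 [-0.67 -0.09  1.97 -0.03  1.24  1.31]
```

View pics/w4c.png

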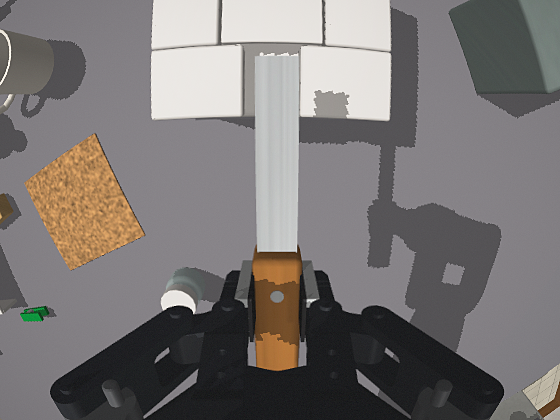

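Wrist view: blade (tip 255–299, row 54) sits over the channel (front edges about (243,116) and (300,118)). The body's front corners are (151,118) and (390,121), and the flap's front corners are near (220,43) and (325,44).

```bash
python3 -c "
from h import *
import pickle
st=pickle.load(open('pics/w4.pkl','rb'))
C=np.array([.6008,-.3019]);a=np.radians(-23.4);E=np.array([[np.cos(a),np.sin(a)],[-np.sin(a),np.cos(a)]])
for p,z in[((243,116),.187),((300,118),.187),((151,118),.187),((390,121),.187),((220,43),.187),((325,44),.187)]:
    w=wat(st,*p,z); print(p,(E@(w[:2]-C)*1000).round(1))
Q=R.from_quat(st['tcp_rot']).as_matrix();o,d=wray(st,277,54);o=Q.T@(o-st['eef_pos']);d=Q.T@d
for z in(.009,.013,.016):print('tip tool',z,o+d*(z-o[2])/d[2])
t=st['eef_pos']+Q@np.array([.1075,0,.013]);print('tip world',t,'deh',E@(t[:2]-C)*1000,'tcp deh',E@(st['eef_pos'][:2]-C)*1000)
print('tool yaw',np.degrees(np.arctan2(Q[1,0],Q[0,0])),'ex,ey,up in tool',(Q.T@np.array([*E[0],0])).round(3),(Q.T@np.array([*E[1],0])).round(3),Q[2].round(3))
"
```

```text
(243, 116) [-81.5  15.5]
(300, 118) [-82.5 -18.7]
(151, 118) [-80.5  73.6]
(390, 121) [-81.5 -76.3]
(220, 43) [-35.9  29.7]
(325, 44) [-35.7 -33.3]
tip tool 0.009 [0.10409373 0.00190916 0.009     ]
tip tool 0.013 [0.1047906  0.00190875 0.013     ]
tip tool 0.016 [0.10531325 0.00190844 0.016     ]
tip world [ 0.5527699  -0.28194239  0.2474053 ] deh [-52.00596718  -0.75886381] tcp deh [-159.66870447   -1.43058995]
tool yaw -22.82573603219117 ex,ey,up in tool [1.    0.01  0.014] [ 0.01  -0.999 -0.031] [ 0.013  0.031 -0.999]
```

```bash
python3 -m inch '[[-1,[-0.1,-0.3,3],0],[-1,[-0.1,-0.35,5],0],[-1,[-0.1,-0.35,6],0],[-1,[-0.1,-0.35,6.6],0],[-1,[-0.1,-0.35,7.1],0],[-1,[-0.1,-0.35,7.1],0],[-1,[-0.1,-0.35,7.1],0]]'
python3 -c "
from h import *
st,im=wpic('w5')
cv2.imwrite('pics/w5c.png',cv2.resize(im[0:280,140:420],(600,600),interpolation=cv2.INTER_CUBIC))
"
```

```text
time: 11.8
eef_pos: [0.4547, -0.2392, 0.1891]
tcp_rot: [0.98, -0.2, 0.004, 0.017]
contact_force: [0.5, 0.7, -1.0]
opening: 0.231
t 11.8 tcp [ 0.4547 -0.2392  0.1891] x [ 0.92  -0.392  0.015] y [-0.392 -0.919  0.032] F [ 0.49  0.7  -0.98] open 0.231 q6 [-0.67 -0.02  2.03 -0.03  1.1   1.32]
```

View pics/w5c.png

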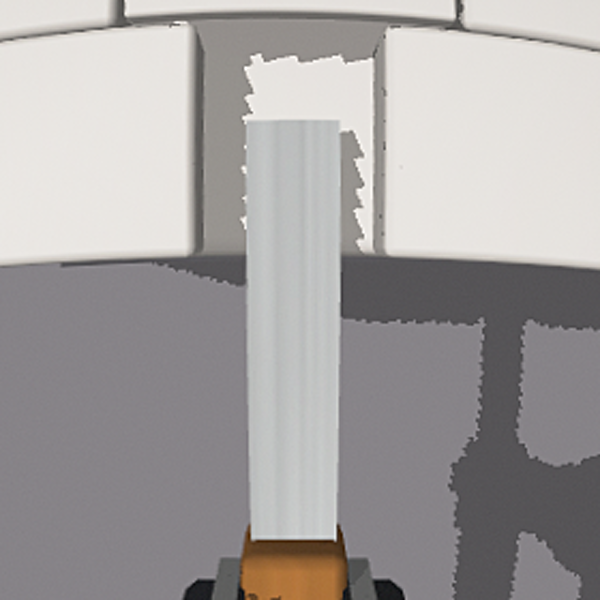

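The blade sits centred in the channel (blade 247–340, channel 197–380) at about x = -59, with no contact. Sliding it under the flap.

```bash
python3 -m inch '[[-1,[0,0,0.2],0],[-1,[1,0,0.2],0],[-1,[1.8,0,0.2],0],[-1,[2.6,0,0.23],0],[-1,[3.4,0,0.24],0],[-1,[4.2,0,0.26],0],[-1,[4.7,0,0.27],0],[-1,[4.7,0,0.27],0],[-1,[4.7,0,0.27],0]]'
```

```text
time: 12.75
eef_pos: [0.4975, -0.2573, 0.186]
tcp_rot: [0.98, -0.2, 0.003, 0.017]
contact_force: [0.2, -0.2, -0.9]
opening: 0.23
```

```bash
python3 -m inch '[[-1,[0,0,-1],0],[-1,[0,0.06,-2],0],[-1,[0.05,0.1,-2.8],0],[-1,[0.05,0.11,-3.5],0],[-1,[0.5,0.12,-3.8],0],[-1,[1,0.14,-4.1],0],[-1,[1,0.14,-4.1],0]]'
python3 -c "
from h import *
st,im=wpic('w6')
cv2.imwrite('pics/w6c.png',cv2.resize(im[0:280,140:420],(500,500),interpolation=cv2.INTER_CUBIC))
"
```

```text
time: 13.45
eef_pos: [0.5069, -0.2616, 0.2279]
tcp_rot: [0.98, -0.2, 0.004, 0.017]
contact_force: [-0.1, -0.3, -1.4]
opening: 0.233
t 13.45 tcp [ 0.5069 -0.2616  0.2279] x [ 0.92  -0.392  0.016] y [-0.392 -0.919  0.032] F [-0.07 -0.3  -1.43] open 0.233 q6 [-0.64  0.07  1.87 -0.03  1.18  1.34]
```

View pics/w6c.png

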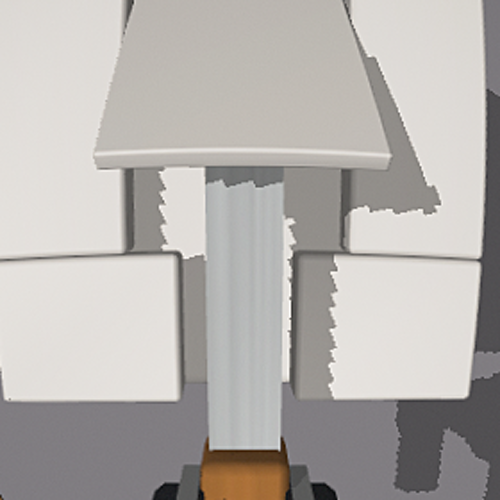

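The flap is well up (lip edge at row 158) with the blade underneath it. Continuing forward.

```bash
python3 -m inch '[[-1,[0.8,0.02,-0.5],0],[-1,[1.6,0.04,-0.9],0],[-1,[2.4,0.06,-1.1],0],[-1,[3.2,0.07,-1.2],0],[-1,[4,0.08,-1.2],0],[-1,[4.8,0.09,-1.2],0],[-1,[5.3,0.09,-1.2],0],[-1,[5.6,0.1,-1.2],0],[-1,[5.6,0.1,-1.2],0],[-1,[5.6,0.1,-1.2],0]]'
python3 -c "
from h import *
st,im=wpic('w7')
s=cams.read_camera('scene');cv2.imwrite('pics/s7.png',s)
b=cv2.resize(im[0:280,140:420],(400,400),interpolation=cv2.INTER_CUBIC)
a=cv2.resize(s[90:250,70:230],(400,400),interpolation=cv2.INTER_CUBIC)
cv2.imwrite('pics/c7.png',np.hstack([b,a]))
"
```

```text
time: 14.5
eef_pos: [0.5574, -0.2837, 0.2402]
tcp_rot: [0.98, -0.2, 0.004, 0.017]
contact_force: [0.3, -0.2, -0.5]
opening: 0.229
t 14.5 tcp [ 0.5574 -0.2837  0.2402] x [ 0.92  -0.392  0.015] y [-0.392 -0.919  0.031] F [ 0.31 -0.16 -0.47] open 0.229 q6 [-0.62  0.18  1.72 -0.03  1.22  1.36]
```

View pics/c7.png

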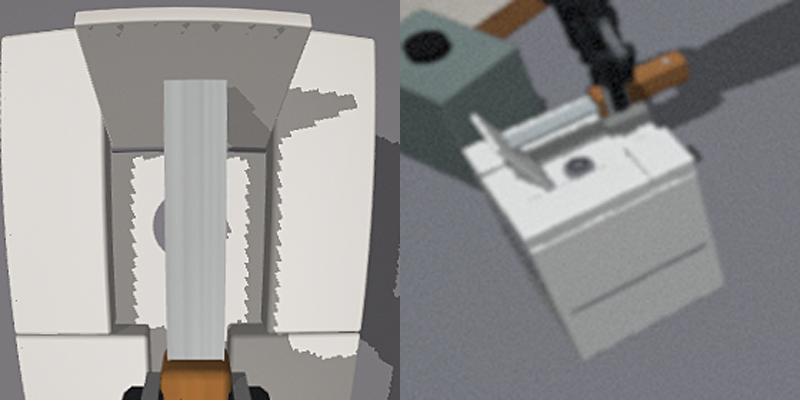

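The flap leans back past upright: by geometry about 1.99 rad, and it looks open in both views. I'll back out and carry the scraper to the mat.

```bash
python3 -m inch '[[-1,[-3,0,0],0],[-1,[-6,0,0],0],[-1,[-9,0,-0.5],0],[-1,[-11,-4,-1],0],[-1,[-13,-9,-1],0],[-1,[-14.2,-14,-1],0],[-1,[-14.2,-19,-1],0],[-1,[-14.2,-24,-1],0],[-1,[-14.2,-25.8,-1],0],[-1,[-14.2,-25.8,-1],0],[-1,[-14.2,-25.8,-1],0]]'
python3 -c "
from h import *
st,im=wpic('w8')
print(at('top',303,150,.09))
"
```

```text
time: 15.7
eef_pos: [0.5276, 0.0097, 0.2401]
tcp_rot: [0.98, -0.199, 0.004, 0.017]
contact_force: [-0.0, -0.4, -0.5]
opening: 0.227
t 15.7 tcp [0.5276 0.0097 0.2401] x [ 0.92  -0.391  0.014] y [-0.391 -0.92   0.032] F [-0.02 -0.43 -0.46] open 0.227 q6 [-0.16 -0.03  1.95 -0.04  1.22  1.83]
[ 0.71828605 -0.00466487  0.09      ]
```

```bash
python3 -m inch '[[-1,[-0.1,-0.2,5],0],[-1,[-0.2,-0.3,10],0],[-1,[-0.2,-0.5,15],0],[-1,[-0.3,-0.6,18.5],0],[-1,[-0.3,-0.7,20.3],0],[-1,[-0.3,-0.7,21],0],[-1,[-0.3,-0.7,21.3],0],[-1,[-0.3,-0.7,21.3],0]]'
```

```text
time: 16.55
eef_pos: [0.5288, 0.009, 0.028]
tcp_rot: [0.98, -0.201, 0.005, 0.017]
contact_force: [0.3, -0.5, -0.6]
opening: 0.232
```

```bash
python3 -m inch '[[-1,[0,0,0.15],0],[-1,[0,0,0.3],0],[-1,[0,0,0.3],0]]'
```

```text
time: 16.85
eef_pos: [0.5295, 0.0093, 0.0266]
tcp_rot: [0.98, -0.2, 0.005, 0.017]
contact_force: [-3.2, -0.5, 7.6]
opening: 0.23
```

Contact at 7.6 N: releasing and rising.

```bash
python3 -m inch '[[-1,[0,0,-0.1],0],[-0.6,[0,0,-0.1],0],[-0.2,[0,0,-0.1],0],[-0.2,[0,0,-0.1],0],[-0.2,[0,0,-0.1],0],[-0.2,[0,0,-1],0],[-0.2,[0,0,-3],0],[-0.2,[0,0,-6],0],[-0.2,[0,0,-11],0],[-0.2,[0,0,-16],0],[-0.2,[0,0,-21],0],[-0.2,[0,0,-24],0],[-0.2,[0,0,-24],0]]' 40
python3 -c "
from h import *
st,im=wpic('w9')
t=cams.read_camera('top');cv2.imwrite('pics/t9.png',t)
b=cv2.resize(im,(400,300))
a=cv2.resize(t[90:310,180:520],(800,518),interpolation=cv2.INTER_CUBIC)
cv2.imwrite('pics/c9.png',a)
"
```

```text
time: 18.15
eef_pos: [0.5305, 0.0179, 0.2711]
tcp_rot: [0.98, -0.2, 0.01, 0.016]
contact_force: [0.4, 0.5, 0.0]
opening: 0.403
t 18.15 tcp [0.5305 0.0179 0.2711] x [ 0.92  -0.392  0.026] y [-0.392 -0.919  0.028] F [0.45 0.49 0.  ] open 0.403 q6 [-0.14 -0.06  1.91 -0.04  1.27  1.84]
```

View pics/w9.png

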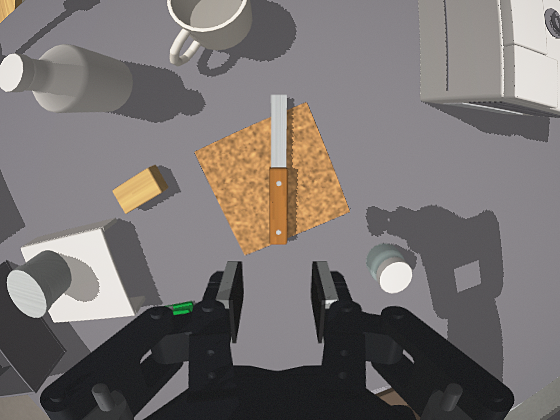

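Scraper lies flat with its handle (279,205) on the mat, and the neighbours look undisturbed. Now the plunger: shut the jaws, and turn half round so that the camera side faces away from the open flap.

```bash
python3 -m inch '[[-1,[4,5,0],-1.57],[-1,[8,9,0],-1.57],[-1,[12,13,0],-1.57],[-1,[15,18,0],-1.57],[-1,[17,22,0],-1.57],[-1,[19.4,26.6,0],-1.57],[-1,[19.4,26.6,0],-1.57],[-1,[19.4,26.6,0],-1.57],[-1,[19.4,26.6,0],-1.57],[-1,[19.4,26.6,0],-1.57],[-1,[19.4,26.6,0],-1.57],[-1,[19.4,26.6,0],-1.57]]' && python3 -m inch '[[-1,[0,0,0],-1.57],[-1,[0,0,0],-1.57],[-1,[0,0,0],-1.57],[-1,[0,0,0],-1.57],[-1,[0,0,0],-1.57],[-1,[0,0,0],-1.57],[-1,[0,0,0],-1.57],[-1,[0,0,0],-1.57],[-1,[0,0,0],-1.57],[-1,[0,0,0],-1.57],[-1,[0,0,0],-1.57],[-1,[0,0,0],-1.57]]'
python3 -c "
from h import *
st,im=wpic('w10')
for p in [(.6036,-.3031,.181),(.6054,-.304,.181)]: print(wproj(st,p))
Q=R.from_quat(st['tcp_rot']).as_matrix();print(Q.T@(np.array([.6045,-.3035,.2])-st['eef_pos'])*100)
cv2.imwrite('pics/w10c.png',cv2.resize(im[110:390,140:420],(600,600),interpolation=cv2.INTER_CUBIC))
"
```

```text
time: 19.45
eef_pos: [0.6009, -0.3021, 0.2716]
tcp_rot: [0.835, 0.551, -0.01, 0.012]
contact_force: [-0.1, -0.6, 0.6]
opening: 0.002
time: 20.65
eef_pos: [0.6013, -0.3022, 0.273]
tcp_rot: [0.202, 0.979, -0.016, 0.002]
contact_force: [-0.3, -0.1, 0.2]
opening: -0.004
t 20.65 tcp [ 0.6013 -0.3022  0.273 ] x [-0.919  0.395 -0.011] y [ 0.395  0.918 -0.031] F [-0.27 -0.11  0.17] open -0.004 q6 [-0.61  0.26  1.57 -0.03  1.3  -1.76]
[283.08225358 226.10798469]
[282.90102185 228.73489641]
[-0.26172658  0.22768458  7.29783029]
```

View pics/w10c.png

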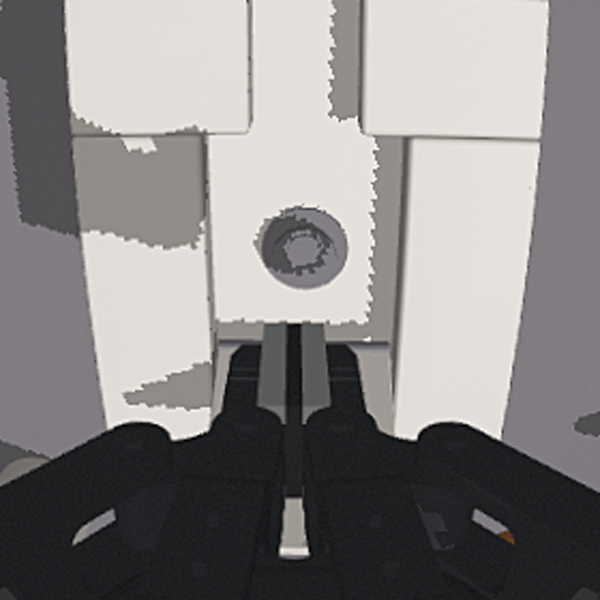

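The plunger is at full-image (282,226), as predicted (283,226), and the flap stands open. Pressing.

```bash
python3 -m inch '[[-1,[-0.15,0.1,3],0],[-1,[-0.15,0.2,5.5],0],[-1,[-0.15,0.2,6.8],0],[-1,[-0.15,0.22,7.4],0],[-1,[-0.15,0.22,7.8],0],[-1,[-0.15,0.22,7.8],0],[-1,[-0.15,0.22,7.8],0]]'
```

```text
time: 21.4
eef_pos: [0.6048, -0.3042, 0.1986]
tcp_rot: [0.201, 0.979, -0.017, 0.005]
contact_force: [-0.7, 0.3, 2.0]
opening: 0.001
```

```bash
python3 -m inch '[[-1,[0,0,0.2],0],[-1,[0,0,0.4],0],[-1,[0,0,0.6],0],[-1,[0,0,0.7],0],[-1,[0,0,0.7],0]]'; python3 -m inch '[[-1,[0,0,0.15],0],[-1,[0,0,0.15],0]]'
```

```text
time: 21.9
eef_pos: [0.6049, -0.3044, 0.1912]
tcp_rot: [0.201, 0.979, -0.017, 0.005]
contact_force: [-0.1, 1.8, 5.9]
opening: -0.001
time: 22.1
eef_pos: [0.605, -0.3044, 0.191]
tcp_rot: [0.201, 0.979, -0.017, 0.005]
contact_force: [-2.4, 3.0, 10.2]
opening: -0.001
```

It's at the stop: 10 N, above the spring's 4.6 N, and no further travel. Holding for over a second, then rising.

```bash
python3 -m inch '[[-1,[0,0,0.1],0],[-1,[0,0,0.1],0],[-1,[0,0,0.1],0],[-1,[0,0,0.1],0],[-1,[0,0,0.1],0],[-1,[0,0,0.1],0],[-1,[0,0,0.1],0],[-1,[0,0,0.1],0],[-1,[0,0,0.1],0],[-1,[0,0,0.1],0],[-1,[0,0,0.1],0],[-1,[0,0,0.1],0]]'; python3 -m inch '[[-1,[0,0,-0.5],0],[-1,[0,0,-1.2],0],[-1,[0,0,-3],0],[-1,[0,0,-6],0],[-1,[0,0,-10],0],[-1,[2,0,-14],0],[-1,[7,0,-14],0],[-1,[11,0,-14],0],[-1,[11,0,-14],0],[-1,[11,0,-14],0]]'
python3 -c "
from h import *
st,im=wpic('w11')
s=cams.read_camera('scene');t=cams.read_camera('top');cv2.imwrite('pics/t11.png',t);cv2.imwrite('pics/s11.png',s)
b=cv2.resize(s,(400,300))
a=cv2.resize(t,(400,300))
c=cv2.resize(s[90:250,70:230],(300,300),interpolation=cv2.INTER_CUBIC);d=cv2.resize(im,(400,300))
cv2.imwrite('pics/c11.png',np.vstack([np.hstack([b,a]),np.hstack([c,np.zeros((300,100,3),np.uint8),d])]))
"
```

```text
time: 23.3
eef_pos: [0.605, -0.3044, 0.191]
tcp_rot: [0.201, 0.979, -0.017, 0.005]
contact_force: [-1.9, 3.5, 10.8]
opening: 0.001
time: 24.3
eef_pos: [0.5023, -0.2557, 0.326]
tcp_rot: [0.201, 0.979, -0.017, 0.004]
contact_force: [0.1, 0.1, 0.1]
opening: 0.002
t 24.3 tcp [ 0.5023 -0.2557  0.326 ] x [-0.919  0.394 -0.014] y [ 0.394  0.919 -0.032] F [0.15 0.13 0.07] open 0.002 q6 [-0.64 -0.02  1.78 -0.03  1.36 -1.8 ]
```

View pics/c11.png

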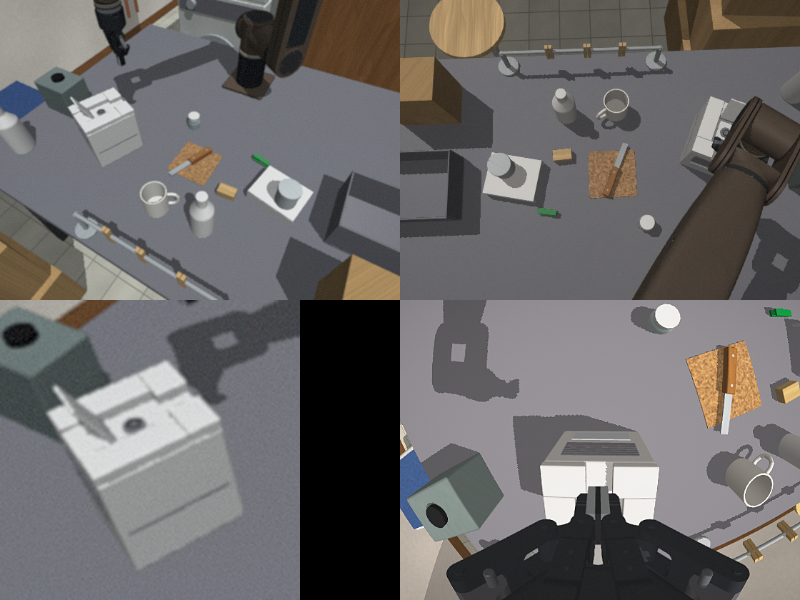

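The flap is leaning back open, the plunger is out, the scraper is flat on the mat, the other items look to be in their places and the gripper is clear. Handing in.

```bash
python3 -c "
from plant import ctrl
print(ctrl.sign_off())"
```

```text
the job is handed in; nothing more can be done
None
```

The dehumidifier job is done and was handed in at about 24.5 s of the 72 s; no verdict was reported.

- **Scraper out:** I pulled it from under the shelf by its blade, put it down and gripped it again by the handle.
- **Flap:** I slid the blade along the channel under the flap, lifted it and pushed it back. It stands at about 1.99 rad, worked out from the blade's position. The last pictures show it leaning back open.
- **Plunger:** I pressed it with the shut fingertips, not the scraper. It stopped moving at 10 N, above the 4.6 N spring force at the stop. I held it there for over 1.2 s; no joint value is reported, so reaching the stop rests on force and height. After I let go, the pictures show it out again.
- **Scraper on the mat:** It lies flat and right way up, with the handle on the mat and the blade overhanging the edge.
- **Other things:** By eye, the tin, clip, block, mug, bottle and jar are where they started; I did not measure them again. The gripper ended clear of everything, with about zero force.

**Disagreements and faults:**
- The top and wrist cameras differed by 2–4 mm on the dehumidifier and the blade, and I used values in between.
- The tool picked up about 2° of tilt near the inner reach limit while pulling the scraper out. I allowed for it in later moves.

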